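Slide the jig plate home on the laser marker's shuttle

ROBOT

A 7-joint arm with a two-finger parallel gripper is mounted at the origin on the work surface. World frame = base frame: x ahead of the robot, y to its left, z up, the work surface at z = 0. Lengths are in m, angles in rad, forces in N, time in s.
With the tool pointing down it reaches from about 0.425 to 0.925 m from the base axis. Payload 6.8 kg.
Tool frame: the origin (TCP) lies between the finger pads; the fingertips stand finger_overhang ahead of it and the grasp point (between the pads) lies 6 mm ahead of it (finger_overhang is the distance from the TCP to the fingertips, in m); z points along the fingers, y is the line along which they close (so a half turn about z gives the same grasp; the last joint's range is limited). The gripper opens to 85 mm and grips with 20 to 120 N. Pads are 22 mm wide; open, the fingers measure 114 mm over their backs; the gripper's body (76 mm by 85 mm) begins 54 mm behind the grasp point. The pads swing forward as they close: fully open they stand 13 mm farther back than shut.
Start: joints at [1.162, 0.477, 0.022, 1.555, -0.011, 1.109, -0.083], TCP at [0.2, -0.645, 0.256] pointing down, gripper open.
Joint ranges: [-2.96, 2.96], [-0.34, 2.1], [-1.41, 1.46], [0.24, 2.44], [-1.37, 4.51], [0.17, 1.92], [-2.96, 2.96]. Speed limits (rad/s): [2.39, 2.39, 3.14, 3.14, 3.14, 3.14, 3.14].

INTERFACE

Orientations are given as a unit quaternion [w, x, y, z].
In Python, from station import * gives the robot as it stands.
- The arm moves only by the tool drive_tool, never from a script. Its argument "increments" is a list of rows, each an object of numbers: "claw": the finger opening in m, from 0 to 0.0854; "dx", "dy", "dz": the shift along the tool's x, y, z in m; "wx", "wy", "wz": the turn, a rotation vector about the tool's x, y, z in degrees. A call has 1 to 20 rows; each row shifts and turns the commanded pose from where the row before left it, along the tool's axes as they then stand; what a row does not reach is not made up. A row lasts 1/8 s, in which the tool goes at most 62.5 mm and 10.7 degrees, less where a joint would pass 70% of its speed; a pose out of reach is approached as far as the arm can. A call with a gripper value outside its range is refused whole. The fingers move at their own pace and stop on an object; "newtons" is the grip in N (left out, the last holds). Time passes only in rows, so rows that do not move let the fingers close. It gives the time, the measured TCP pose, the force, the opening and the grip force at its end, in the units of the state.
- get_obs(): the state, without advancing time (a new reading comes with each control period).
- read_camera(name): name is "side" or "top" or "wrist"; returns (picture, depth): 420x560x3 uint8, red, green, blue; 420x560 float32, m along the optical axis (not along the pixel's ray), 0 where there is no reading.
- calibration(name): a dict with "intrinsics" (3x3 intrinsics, pixels), "k1" (the pictures are not rectified: a ray, as slopes to the right and down, at radius r is drawn at 1 + k1 r^2 times it, then the intrinsics apply), "R" (3x3) and "t" (3): a world point X has camera coordinates R X + t; the wrist camera has in their place "mount" (4x4, takes a point from camera to tool coordinates, whose origin is the TCP and whose axes are the flange's). Camera axes: x right, y down, z forward; pixel columns grow to the right and rows downward; lengths in m; the calibration is good to about 2 mm. A picture is of the moment at which its call begins: read the wrist's pose just before it. calibration takes no time and is no camera call.
- hand_in(): hands the job in; it is judged then, once.
The state is a dict: "t": time; "q": joint angles; "joint_vel": joint speeds; "joint_torque": joint torques, N m; "eef_pos": TCP position; "tool_rot": TCP orientation; "contact_force": force on the tool from outside, world axes, zero at the start; "torque": the same for the moment, N m; "gripper_width": opening from 0.0 (shut) to 1.0 (fully open); "grasp_force": force on a finger pad.
Only numpy, scipy, OpenCV 4.12 (cv2) and the standard library are available. Lean on these libraries where they do the work, as an engineer would, in place of code of your own. Each camera call takes 0.05 s, during which the arm holds its last target. There are 200 camera calls.

TASK

With your fingertips push the orange jig plate along its rails, red-striped edge first, towards the empty end of the rails, until you feel it drop into its locating notches and it sits level; never lift it, and keep the black lens ring in its place on it. Only then press the green button fully down to report the plate ready. Leave the red button and everything else on the table alone.

Things in the scene. Friction and masses are not known exactly. Their poses are not given: they have to be found in the camera images.
- shuttle: fixed base, 340 mm (x) by 150 mm: two aluminium rails (tops 22 mm above the table) between steel guide strips (36 mm high, 8 mm thick). Origin: centre of its underside, on the table. +x: the plate's travel direction. Between the rails a channel 60 mm wide, floor 6 mm above the table, open at both ends. No end stop: only the notches catch the plate, if it comes slowly (50 mm/s or less)
- notch_home (a point): centre of the plate panel's underside once the plate has dropped into its notches (black floors, 17 mm long, 6 mm deep, two in each rail; all four feet drop together): 75 mm along +x from the shuttle's origin, 24 mm above the table; the plate may rest up to 3 mm either way along the rails
- plate: loose orange plate, 0.6 to 1 kg, on the rails with 1.5 mm play each side. Panel 150 (x, along the rails) x 130 x 10 mm on four feet 8 mm tall. Origin: centre of the panel's underside, 30 mm above the table while sliding, 24 mm seated. +x: travel direction. Starts 90 to 150 mm short of its seat; slides at 3 to 8 N; notch walls stop it. Two black knobs 20 mm tall near its rear corners; red strip along its front edge
- push_edge (a point): middle of the plate's trailing (-x) edge face, 75 mm behind the plate's origin and 5 mm above its underside: the place to push with a fingertip that reaches down into the channel
- lens_ring: loose black ring, 42 mm outside, 7 mm tall, the workpiece: lies on the plate round a low boss (5 mm tall) at 30, 22 mm from the plate's origin. Origin: centre of its underside
- ready (a joint): travel of the green push button, m: 0 up, 0.006 fully down; its spring takes 5 N to reach the bottom and brings it up again
- ready_top (a point): centre of the top face of the green button (28 mm wide cap) on a low round grey housing, 22 mm above the table; press straight down. The green and the red button stand left and right of the shuttle and may be swapped
- stop (a joint): travel of the red push button, m: 0 up, 0.006 fully down; to be left alone
- stop_top (a point): centre of the top face of the red button, otherwise as the green one
- tea_cup: white paper cup, 86 mm across, 130 mm tall; origin at the centre of its underside
- mouse: black computer mouse, 100 x 58 x 28 mm; origin at the centre of its underside
- bottle: clear drinking bottle with red cap, 64 mm across, 190 mm tall; origin at the centre of its underside
- screwdriver: screwdriver lying on the table, along its x
- spare_ring: spare black lens ring lying on the table, 42 mm outside, 7 mm tall; origin at the centre of its underside
- marker_pen: white pen with black cap lying on the table, about 130 mm long along its x, 16 mm thick

How it is judged:
By the outcome, as a careful person would: the job done as asked, in the order asked, and still so for the second after the job is handed in, with the robot touching nothing.
It also fails if it takes over 54 s, if anything falls off the work surface, if the arm or the gripper's body presses on something with over 40 N, if the wrist force passes 120 N, or if a joint passes its speed limit or range.

## Working session

There is one attempt and no reset: what is moved stays moved. The work goes in short steps, Python scripts to look and compute and a tool call to move; the robot and the scene stay as the last step left them, time stands still between calls to the robot, and variables do not carry over. Pictures are saved under pics/ and viewed, at most 10 in all, crops included, and the job is handed in when it is done.

Besides the shell and the picture viewer there is one more tool, called after "Emit:" as name(argument=value, ...) on one line, values as JSON. drive_tool: Moves the arm, as the interface text tells. Its arguments: {"type":"object","properties":{"increments":{"type":"array","items":{"type":"object","properties":{"claw":{"type":"number"},"dx":{"type":"number"},"dy":{"type":"number"},"dz":{"type":"number"},"wx":{"type":"number"},"wy":{"type":"number"},"wz":{"type":"number"}}}},"newtons":{"type":"number"}},"required":["increments"]}

```bash
ls; mkdir -p pics; python3 - <<'E'
from station import *
import cv2
o=get_obs();print({k:o[k] for k in('t','eef_pos','tool_rot','contact_force','gripper_width')})
try: print(finger_overhang)
except Exception as e: print(e)
for n in('top','side'):
    p,d=read_camera(n);cv2.imwrite(f'pics/{n}0.png',p[:,:,::-1])
    import numpy as np;np.save(f'pics/{n}0.npy',d)
    c=calibration(n);print(n,c)
E
```

```text
pics
{'t': 0.0, 'eef_pos': array([ 0.19980302, -0.64415052,  0.25530245]), 'tool_rot': array([-9.28462072e-04,  9.88707687e-01,  1.49853915e-01, -2.26869693e-04]), 'contact_force': array([0.05742682, 0.41384934, 0.79525911]), 'gripper_width': 0.9983368115191852}
0.025
top {'intrinsics': array([[526.61131497,   0.        , 283.36772524],
       [  0.        , 526.61131497, 208.23420945],
       [  0.        ,   0.        ,   1.        ]]), 'k1': -0.20854998184748955, 'R': array([[-0.00608407, -0.99996445, -0.0058382 ],
       [-0.98985578,  0.0068511 , -0.14191051],
       [ 0.14194546,  0.00491558, -0.98986227]]), 't': array([0.02967954, 0.54736152, 1.15032635])}
side {'intrinsics': array([[430.57528919,   0.        , 279.23043787],
       [  0.        , 430.57528919, 212.93665537],
       [  0.        ,   0.        ,   1.        ]]), 'k1': -0.052526920111421224, 'R': array([[-0.94917638, -0.31399096, -0.0217686 ],
       [-0.13603863,  0.4716385 , -0.87123511],
       [ 0.28382686, -0.82399442, -0.49038303]]), 't': array([0.5437622 , 0.11687529, 0.85113403])}
```

View pics/top0.png

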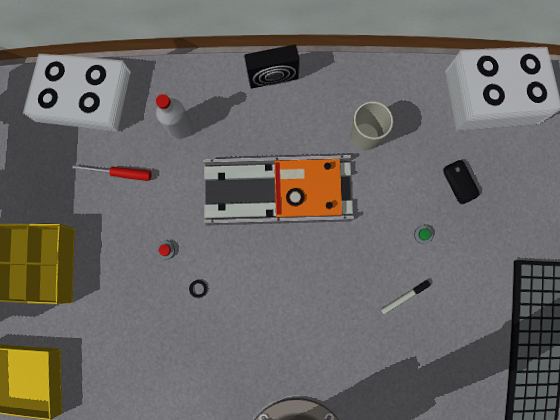

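View pics/side0.png

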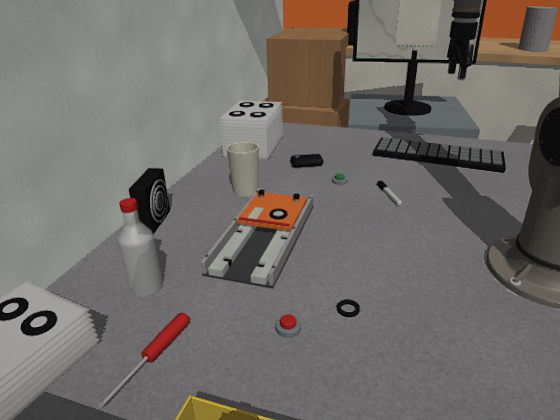

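The top view shows the shuttle across the image, with columns 205–353 at about row 188. The plate is at about (310,188), its red edge facing left (+y). The ring is at (295,197), the green button at (424,234), the red button at (166,249), and the cup near (372,122) beside the rear end. The side view agrees with this.

```bash
cat > h.py <<'E'
from station import *
import cv2,numpy as np
def norm(c,uv):
    K=c['intrinsics'];uv=np.asarray(uv,float).reshape(-1,1,2)
    return cv2.undistortPoints(uv,K,np.array([c['k1'],0,0,0,0])).reshape(-1,2)
def onplane(c,uv,z):
    n=norm(c,uv);D=np.c_[n,np.ones(len(n))]@c['R'];C=-c['R'].T@c['t']
    return C+D*((z-C[2])/D[:,2])[:,None]
def hsv(p): return cv2.cvtColor(p,cv2.COLOR_RGB2HSV)
def blob(m,roi):
    x0,y0,x1,y1=roi;k=np.zeros_like(m);k[y0:y1,x0:x1]=m[y0:y1,x0:x1]
    n,l,s,ce=cv2.connectedComponentsWithStats(k)
    i=1+np.argmax(s[1:,4]);return (l==i).astype(np.uint8),ce[i],s[i]
E
python3 - <<'E'
from h import *
p=cv2.imread('pics/top0.png')[:,:,::-1].copy();H=hsv(p);c=calibration('top')
green=cv2.inRange(H,(45,80,40),(85,255,255));red=cv2.inRange(H,(174,120,60),(180,255,255))|cv2.inRange(H,(0,200,60),(4,255,255))
org=cv2.inRange(H,(6,150,80),(18,255,255))
for nm,m,roi,z in(('green',green,(400,210,450,260),.022),('red',red,(150,230,190,270),.022),('strip',red,(262,150,290,225),.04),('plate',org,(265,150,350,225),.04)):
    b,ce,s=blob(m,roi);print(nm,ce,s,onplane(c,[ce],z).round(4))
    if nm in('strip','plate'):
        r=cv2.boxPoints(cv2.minAreaRect(cv2.findContours(b,0,2)[0][0]));print(r.round(1).tolist(),onplane(c,r,z).round(4).tolist())
d=np.load('pics/top0.npy')
# heights check & cup
for nm,uv in(('cup',(372,104)),('cupR',(391,122)),('cupL',(354,122)),('cupnear',(368,146)),('panel',(320,205)),('rail',(240,172)),('rail2',(240,208)),('guide',(240,161))):
    n=norm(c,[uv])[0];dd=d[uv[1],uv[0]];X=c['R'].T@(np.r_[n*dd,dd]-c['t']);print(nm,X.round(4))
# channel: dark area bounds between rails
for col in(220,235,250): print(col,[int(v) for v in p[150:228,col].sum(1)//3])
for row in(165,190,213): print(row,[int(v) for v in p[row,330:362].sum(1)//3],[int(v) for v in p[row,198:212].sum(1)//3])
cv2.imwrite('pics/crop.png',cv2.resize(p[140:240,190:370,::-1],None,fx=4.4,fy=4.4,interpolation=2))
E
```

```text
green [424.28571429 233.92857143] [419 228  12  12 112] [[ 0.4878 -0.2987  0.022 ]]
red [164.31372549 249.81372549] [159 244  12  12 102] [[0.4554 0.3002 0.022 ]]
strip [277.7037037  188.85185185] [276 163   5  51 189] [[0.5919 0.0387 0.04  ]]
[[275.1000061035156, 163.0], [278.8999938964844, 162.89999389648438], [280.29998779296875, 213.0], [276.3999938964844, 213.10000610351562]] [[0.6521, 0.0445, 0.04], [0.6523, 0.0356, 0.04], [0.5366, 0.033, 0.04], [0.5364, 0.0418, 0.04]]
plate [311.624193   187.96941896] [ 274  159   68   58 2943] [[ 0.5935 -0.0383  0.04  ]]
[[273.8999938964844, 160.1999969482422], [340.0, 158.39999389648438], [341.6000061035156, 214.8000030517578], [275.3999938964844, 216.60000610351562]] [[0.6588, 0.0472, 0.04], [0.6622, -0.1047, 0.04], [0.5315, -0.1052, 0.04], [0.5285, 0.0442, 0.04]]
cup [ 0.7652 -0.17    0.1216]
cupR [ 0.7209 -0.208   0.1319]
cupL [ 0.7204 -0.1273  0.1321]
cupnear [ 0.6898 -0.1695  0.0463]
panel [ 0.5538 -0.0565  0.043 ]
rail [0.6347 0.126  0.0262]
rail2 [0.5515 0.1259 0.0202]
guide [0.6601 0.1259 0.0294]
220 [116, 115, 109, 108, 114, 113, 11
[... 981 characters left out ...]
 76, 144, 146, 135, 64, 75, 98, 115, 113, 114]
165 [26, 46, 65, 64, 63, 76, 103, 102, 102, 102, 90, 102, 99, 97, 127, 164, 161, 160, 161, 154, 112, 66, 70, 68, 68, 97, 117, 114, 114, 118, 118, 117] [112, 114, 113, 113, 117, 120, 122, 83, 52, 53, 56, 56, 41, 33]
190 [103, 102, 102, 102, 103, 102, 103, 102, 102, 106, 94, 31, 32, 33, 35, 33, 33, 33, 32, 30, 50, 70, 91, 120, 115, 115, 117, 116, 116, 118, 119, 118] [117, 118, 119, 115, 113, 114, 119, 85, 55, 53, 53, 54, 53, 52]
213 [104, 104, 103, 105, 105, 105, 106, 104, 106, 105, 105, 99, 75, 96, 96, 116, 148, 133, 133, 132, 131, 132, 115, 66, 69, 68, 69, 68, 69, 71, 71, 73] [119, 115, 114, 113, 113, 114, 149, 164, 166, 166, 166, 166, 166, 165]
```

View pics/crop.png

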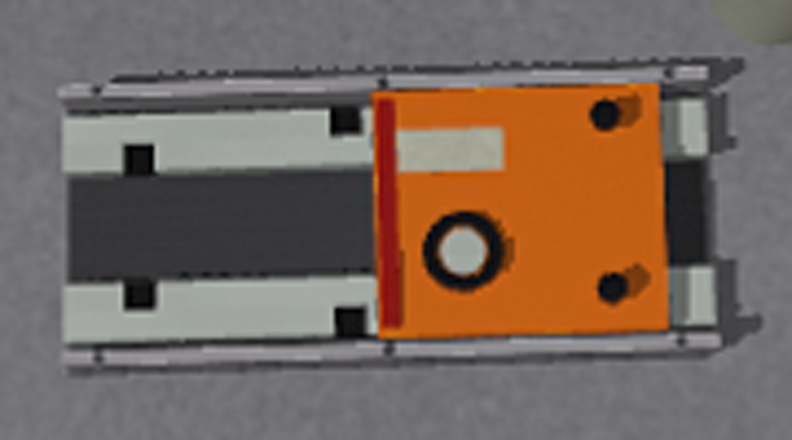

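The crop shows the notches (black) at crop columns of about 140 and 346, all ahead of the plate. The plate is almost square to the rails, and the ring sits round its boss. Next I work out the shuttle's axis, the seat position and the travel.

```bash
python3 - <<'E'
from h import *
c=calibration('top')
f=lambda x,y:(190+(x+.5)/4.4-.5,140+(y+.5)/4.4-.5)
P=onplane(c,[f(63,145),f(63,315),f(707,127),f(715,295)],.022);print('rail ends',P.round(4).tolist())
L=P[:2].mean(0);R=P[2:].mean(0);u=(L-R)/np.linalg.norm(L-R);print('len',np.linalg.norm(L-R),'axis',u.round(4))
o=(L+R)/2;print('origin',o.round(4),'home',(o+.075*u).round(4),'home edge',(o).round(4))
G=onplane(c,[f(65,92),f(707,72),f(68,357),f(717,341)],.036);print('guides',G.round(4).tolist())
N=onplane(c,[f(139,159),f(139,294),f(346,120),f(350,320)],.019);print('notch',N.round(4).tolist(),((N-o)@u).round(4))
# side view check of green/red
p=cv2.imread('pics/side0.png')[:,:,::-1].copy();H=hsv(p);s=calibration('side')
green=cv2.inRange(H,(45,80,40),(85,255,255));b,ce,st=blob(green,(320,160,360,195));print('green side',onplane(s,[ce],.020).round(4))
E
```

```text
rail ends [[0.6352, 0.2108, 0.022], [0.5444, 0.2092, 0.022], [0.6423, -0.13, 0.022], [0.5526, -0.1319, 0.022]]
len 0.3409839852602172 axis [-0.0225  0.9997  0.    ]
origin [0.5936 0.0395 0.022 ] home [0.5919 0.1145 0.022 ] home edge [0.5936 0.0395 0.022 ]
guides [[0.6607, 0.208, 0.036], [0.6688, -0.1291, 0.036], [0.5205, 0.204, 0.036], [0.5266, -0.1305, 0.036]]
notch [[0.6278, 0.1705, 0.019], [0.5556, 0.1696, 0.019], [0.6479, 0.0608, 0.019], [0.5411, 0.0589, 0.019]] [0.1302 0.1309 0.0201 0.0206]
green side [[ 0.4889 -0.2893  0.02  ]]
```

Emit:
drive_tool(increments=[{"claw":0,"wz":5.3},{"claw":0,"wz":5.3},{"claw":0,"wz":5.3},{"claw":0}], newtons=40)

```text
schema error: expected keys claw, dx, dy, dz, wx, wy, wz
```

Emit:
drive_tool(increments=[{"claw":0,"dx":0,"dy":0,"dz":0,"wx":0,"wy":0,"wz":5.3},{"claw":0,"dx":0,"dy":0,"dz":0,"wx":0,"wy":0,"wz":5.3},{"claw":0,"dx":0,"dy":0,"dz":0,"wx":0,"wy":0,"wz":5.3},{"claw":0,"dx":0.025,"dy":-0.03,"dz":0,"wx":0,"wy":0,"wz":0},{"claw":0,"dx":0.025,"dy":-0.03,"dz":0,"wx":0,"wy":0,"wz":0},{"claw":0,"dx":0.025,"dy":-0.03,"dz":0,"wx":0,"wy":0,"wz":0},{"claw":0,"dx":0.025,"dy":-0.03,"dz":0,"wx":0,"wy":0,"wz":0},{"claw":0,"dx":0.025,"dy":-0.03,"dz":0,"wx":0,"wy":0,"wz":0},{"claw":0,"dx":0,"dy":0,"dz":0,"wx":0,"wy":0,"wz":0}], newtons=40)

```text
t: 1.23
eef_pos: [0.3244, -0.4887, 0.256]
tool_rot: [-0.001, 1.0, 0.015, 0.0]
contact_force: [-0.4, 0.1, -0.3]
gripper_width: -0.005
grasp_force: 0.0
```

Emit:
drive_tool(increments=[{"claw":0,"dx":0.026,"dy":-0.0315,"dz":0,"wx":0,"wy":0,"wz":0},{"claw":0,"dx":0.026,"dy":-0.0315,"dz":0,"wx":0,"wy":0,"wz":0},{"claw":0,"dx":0.026,"dy":-0.0315,"dz":0,"wx":0,"wy":0,"wz":0},{"claw":0,"dx":0.026,"dy":-0.0315,"dz":0,"wx":0,"wy":0,"wz":0},{"claw":0,"dx":0.026,"dy":-0.0315,"dz":0,"wx":0,"wy":0,"wz":0},{"claw":0,"dx":0.026,"dy":-0.0315,"dz":0,"wx":0,"wy":0,"wz":0},{"claw":0,"dx":0.026,"dy":-0.0315,"dz":0,"wx":0,"wy":0,"wz":0},{"claw":0,"dx":0.026,"dy":-0.0315,"dz":0,"wx":0,"wy":0,"wz":0},{"claw":0,"dx":0.026,"dy":-0.0315,"dz":0,"wx":0,"wy":0,"wz":0},{"claw":0,"dx":0.026,"dy":-0.0315,"dz":0,"wx":0,"wy":0,"wz":0},{"claw":0,"dx":0.023,"dy":-0.0315,"dz":0,"wx":0,"wy":0,"wz":0},{"claw":0,"dx":0,"dy":0,"dz":0,"wx":0,"wy":0,"wz":0}])

```text
t: 2.72
eef_pos: [0.5977, -0.1359, 0.2558]
tool_rot: [-0.001, 1.0, 0.014, 0.0]
contact_force: [-0.8, 0.1, -0.3]
gripper_width: -0.001
grasp_force: 0.0
```

```bash
python3 - <<'E'
from h import *
o=get_obs();print(o['t'],o['eef_pos'],o['tool_rot'],o['contact_force']);np.save('pics/pose1.npy',np.r_[o['eef_pos'],o['tool_rot']])
p,d=read_camera('wrist');cv2.imwrite('pics/wrist1.png',p[:,:,::-1]);np.save('pics/wrist1.npy',d)
c=calibration('wrist');print(c)
E
```

```text
2.725 [ 0.59774935 -0.13591623  0.25580391] [-7.86994415e-04  9.99902181e-01  1.39643871e-02  7.13141559e-05] [-0.79013124  0.0921428  -0.34535511]
{'intrinsics': array([[293.9417566 ,   0.        , 285.31876874],
       [  0.        , 293.9417566 , 210.20894762],
       [  0.        ,   0.        ,   1.        ]]), 'k1': -0.03303033470550715, 'mount': array([[-7.48344060e-04, -9.50078519e-01, -3.12010013e-01,
         8.02704033e-02],
       [ 9.99999629e-01, -8.43808241e-04,  1.70957016e-04,
         6.72428218e-04],
       [-4.25699209e-04, -3.12009770e-01,  9.50078798e-01,
        -1.18544013e-01],
       [ 0.00000000e+00,  0.00000000e+00,  0.00000000e+00,
         1.00000000e+00]])}
```

View pics/wrist1.png

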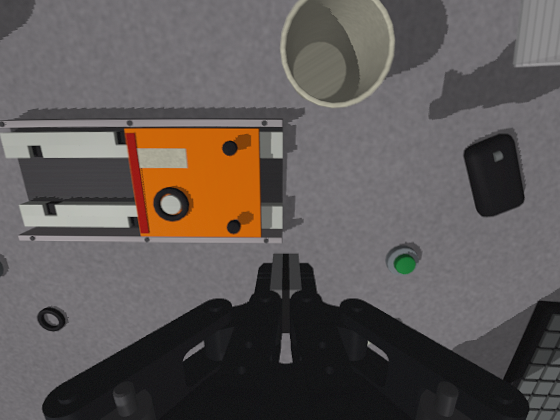

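The wrist view shows the plate's rear edge at column 260 and the green button at (403,264). The shut fingertips are at (286,255), with the linkage spreading on both sides above them. I'll check how high the linkage is and refine the points.

```bash
cat >> h.py <<'E'
from scipy.spatial.transform import Rotation as Ro
def wcal(pose):
    c=dict(calibration('wrist'));w,x,y,z=pose[3:];T=np.eye(4);T[:3,:3]=Ro.from_quat([x,y,z,w]).as_matrix();T[:3,3]=pose[:3]
    M=np.linalg.inv(T@c['mount']);c['R']=M[:3,:3];c['t']=M[:3,3];return c
E
python3 - <<'E'
from h import *
p=cv2.imread('pics/wrist1.png')[:,:,::-1].copy();d=np.load('pics/wrist1.npy');c=wcal(np.load('pics/pose1.npy'));M=c['mount']
# linkage in tool coords
v,u=np.mgrid[230:420:1,30:540:1];n=norm(c,np.c_[u.ravel(),v.ravel()]);D=d[230:420,30:540].ravel()
T=np.c_[n*D[:,None],D]@M[:3,:3].T+M[:3,3]
T=T[(D>0)&(T[:,2]<.06)]
for z0 in np.arange(-.09,.05,.01):
    s=T[(T[:,2]>=z0)&(T[:,2]<z0+.01)]
    if len(s)>5: print('z %.2f'%z0,len(s),'x',s[:,0].min().round(3),s[:,0].max().round(3),'y',s[:,1].min().round(3),s[:,1].max().round(3))
H=hsv(p);org=cv2.inRange(H,(6,150,80),(18,255,255));green=cv2.inRange(H,(45,80,40),(85,255,255))
b,ce,s=blob(org,(120,110,275,245));r=cv2.boxPoints(cv2.minAreaRect(cv2.findContours(b,0,2)[0][0]));print('plate',onplane(c,r,.04).round(4).tolist())
b,ce,s=blob(green,(380,240,420,280));print('green',s,onplane(c,[ce],.022).round(4))
E
```

```text
z -0.08 2355 x 0.012 0.022 y -0.056 0.058
z -0.07 12959 x -0.001 0.02 y -0.062 0.063
z -0.06 10198 x -0.011 0.019 y -0.06 0.061
z -0.05 6986 x -0.01 0.019 y -0.053 0.053
z -0.04 5857 x -0.01 0.016 y -0.043 0.045
z -0.03 3220 x -0.012 0.015 y -0.036 0.037
z -0.02 913 x -0.011 0.015 y -0.021 0.026
z -0.01 623 x 0.006 0.012 y -0.013 0.014
z -0.00 595 x 0.006 0.012 y -0.013 0.014
z 0.01 412 x 0.006 0.012 y -0.013 0.014
plate [[0.6594, 0.0445, 0.04], [0.6626, -0.1067, 0.04], [0.5339, -0.1068, 0.04], [0.5289, 0.063, 0.04]]
green [394 254  22  20 339] [[ 0.4909 -0.3001  0.022 ]]
```

Emit:
drive_tool(increments=[{"claw":0,"dx":0,"dy":0,"dz":0.03,"wx":0,"wy":0,"wz":0},{"claw":0,"dx":0,"dy":0,"dz":0.03,"wx":0,"wy":0,"wz":0},{"claw":0,"dx":0,"dy":0,"dz":0.03,"wx":0,"wy":0,"wz":0},{"claw":0,"dx":0,"dy":0,"dz":0.03,"wx":0,"wy":0,"wz":0},{"claw":0,"dx":0,"dy":0,"dz":0.03,"wx":0,"wy":0,"wz":0},{"claw":0,"dx":0,"dy":0,"dz":0.03,"wx":0,"wy":0,"wz":0},{"claw":0,"dx":0,"dy":0,"dz":0.011,"wx":0,"wy":0,"wz":0},{"claw":0,"dx":0,"dy":0,"dz":0.011,"wx":0,"wy":0,"wz":0},{"claw":0,"dx":0,"dy":0,"dz":0.011,"wx":0,"wy":0,"wz":0},{"claw":0,"dx":0,"dy":0,"dz":0,"wx":0,"wy":0,"wz":0}])

```text
t: 4.03
eef_pos: [0.596, -0.1389, 0.0429]
tool_rot: [-0.0, 1.0, 0.012, -0.0]
contact_force: [-0.2, 0.6, -0.0]
gripper_width: 0.001
grasp_force: 0.0
```

Emit:
drive_tool(increments=[{"claw":0,"dx":0.0005,"dy":-0.004,"dz":0,"wx":0,"wy":0,"wz":0},{"claw":0,"dx":0.0005,"dy":-0.004,"dz":0,"wx":0,"wy":0,"wz":0},{"claw":0,"dx":0.0005,"dy":-0.004,"dz":0,"wx":0,"wy":0,"wz":0},{"claw":0,"dx":0,"dy":-0.003,"dz":0,"wx":0,"wy":0,"wz":0},{"claw":0,"dx":0,"dy":-0.002,"dz":0,"wx":0,"wy":0,"wz":0},{"claw":0,"dx":0,"dy":-0.002,"dz":0,"wx":0,"wy":0,"wz":0},{"claw":0,"dx":0,"dy":-0.002,"dz":0,"wx":0,"wy":0,"wz":0},{"claw":0,"dx":0,"dy":-0.003,"dz":0,"wx":0,"wy":0,"wz":0},{"claw":0,"dx":0,"dy":-0.003,"dz":0,"wx":0,"wy":0,"wz":0}])

```text
t: 5.15
eef_pos: [0.5971, -0.1125, 0.0433]
tool_rot: [0.0, 1.0, 0.011, -0.0]
contact_force: [0.1, -3.2, 0.0]
gripper_width: 0.0
grasp_force: 1.6
```

Emit:
drive_tool(increments=[{"claw":0,"dx":0,"dy":-0.004,"dz":0,"wx":0,"wy":0,"wz":0},{"claw":0,"dx":0,"dy":-0.004,"dz":0,"wx":0,"wy":0,"wz":0},{"claw":0,"dx":0,"dy":-0.004,"dz":0,"wx":0,"wy":0,"wz":0},{"claw":0,"dx":0,"dy":-0.004,"dz":0,"wx":0,"wy":0,"wz":0},{"claw":0,"dx":0,"dy":-0.004,"dz":0,"wx":0,"wy":0,"wz":0},{"claw":0,"dx":0,"dy":-0.004,"dz":0,"wx":0,"wy":0,"wz":0},{"claw":0,"dx":0,"dy":-0.004,"dz":0,"wx":0,"wy":0,"wz":0},{"claw":0,"dx":0,"dy":-0.004,"dz":0,"wx":0,"wy":0,"wz":0}])

```text
t: 6.15
eef_pos: [0.5965, -0.0796, 0.0433]
tool_rot: [0.0, 1.0, 0.012, -0.0]
contact_force: [-0.5, -3.1, 0.4]
gripper_width: 0.002
grasp_force: 1.6
```

```bash
python3 - <<'E'
from h import *
o=get_obs();print(o['t'],o['eef_pos'],o['contact_force'])
p,d=read_camera('top');cv2.imwrite('pics/top1.png',cv2.resize(p[140:240,190:370,::-1],None,fx=4.4,fy=4.4,interpolation=2))
E
```

```text
6.15 [ 0.59645444 -0.07958224  0.04330193] [-0.45717835 -3.12344002  0.37071758]
```

View pics/top1.png

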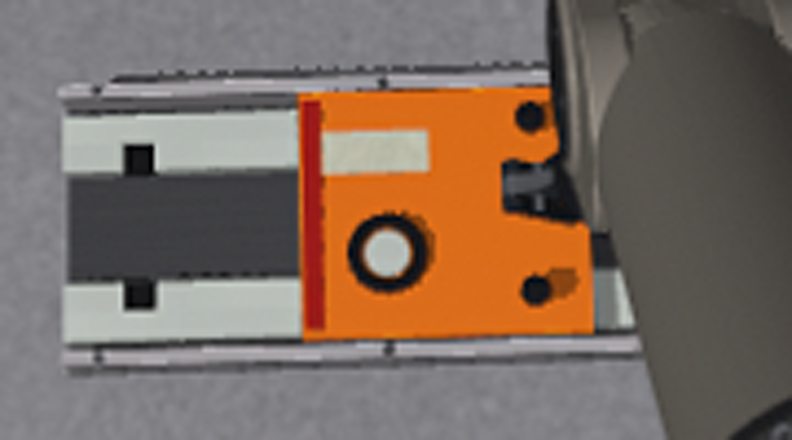

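The plate slides squarely with a push of about 3 N, and the ring is still on its boss at crop (388,252). I keep pushing.

Emit:
drive_tool(increments=[{"claw":0,"dx":0,"dy":-0.004,"dz":0,"wx":0,"wy":0,"wz":0},{"claw":0,"dx":0,"dy":-0.004,"dz":0,"wx":0,"wy":0,"wz":0},{"claw":0,"dx":0,"dy":-0.004,"dz":0,"wx":0,"wy":0,"wz":0},{"claw":0,"dx":0,"dy":-0.004,"dz":0,"wx":0,"wy":0,"wz":0},{"claw":0,"dx":0,"dy":-0.004,"dz":0,"wx":0,"wy":0,"wz":0},{"claw":0,"dx":0,"dy":-0.004,"dz":0,"wx":0,"wy":0,"wz":0},{"claw":0,"dx":0,"dy":-0.004,"dz":0,"wx":0,"wy":0,"wz":0},{"claw":0,"dx":0,"dy":-0.004,"dz":0,"wx":0,"wy":0,"wz":0},{"claw":0,"dx":0,"dy":-0.004,"dz":0,"wx":0,"wy":0,"wz":0},{"claw":0,"dx":0,"dy":-0.004,"dz":0,"wx":0,"wy":0,"wz":0},{"claw":0,"dx":0,"dy":-0.004,"dz":0,"wx":0,"wy":0,"wz":0},{"claw":0,"dx":0,"dy":-0.004,"dz":0,"wx":0,"wy":0,"wz":0},{"claw":0,"dx":0,"dy":-0.004,"dz":0,"wx":0,"wy":0,"wz":0},{"claw":0,"dx":0,"dy":-0.004,"dz":0,"wx":0,"wy":0,"wz":0},{"claw":0,"dx":0,"dy":-0.004,"dz":0,"wx":0,"wy":0,"wz":0},{"claw":0,"dx":0,"dy":-0.004,"dz":0,"wx":0,"wy":0,"wz":0},{"claw":0,"dx":0,"dy":-0.004,"dz":0,"wx":0,"wy":0,"wz":0},{"claw":0,"dx":0,"dy":-0.004,"dz":0,"wx":0,"wy":0,"wz":0},{"claw":0,"dx":0,"dy":-0.004,"dz":0,"wx":0,"wy":0,"wz":0},{"claw":0,"dx":0,"dy":-0.004,"dz":0,"wx":0,"wy":0,"wz":0}])

```text
t: 8.7
eef_pos: [0.5946, 0.0004, 0.0433]
tool_rot: [-0.0, 1.0, 0.012, -0.0]
contact_force: [-0.1, -3.0, -0.3]
gripper_width: -0.0
grasp_force: 1.6
```

Emit:
drive_tool(increments=[{"claw":0,"dx":0,"dy":-0.003,"dz":0,"wx":0,"wy":0,"wz":0},{"claw":0,"dx":0,"dy":-0.003,"dz":0,"wx":0,"wy":0,"wz":0},{"claw":0,"dx":0,"dy":-0.003,"dz":0,"wx":0,"wy":0,"wz":0},{"claw":0,"dx":0,"dy":-0.003,"dz":0,"wx":0,"wy":0,"wz":0},{"claw":0,"dx":0,"dy":-0.003,"dz":0,"wx":0,"wy":0,"wz":0}])

```text
t: 9.32
eef_pos: [0.5943, 0.0153, 0.0433]
tool_rot: [0.0, 1.0, 0.012, 0.0]
contact_force: [0.9, -3.8, -0.2]
gripper_width: -0.004
grasp_force: 1.6
```

Emit:
drive_tool(increments=[{"claw":0,"dx":0,"dy":-0.002,"dz":0,"wx":0,"wy":0,"wz":0},{"claw":0,"dx":0,"dy":-0.002,"dz":0,"wx":0,"wy":0,"wz":0}])

```text
t: 9.57
eef_pos: [0.5942, 0.0192, 0.0433]
tool_rot: [0.0, 1.0, 0.012, -0.0]
contact_force: [-0.3, -3.9, -0.4]
gripper_width: -0.003
grasp_force: 1.5
```

Emit:
drive_tool(increments=[{"claw":0,"dx":0,"dy":-0.002,"dz":0,"wx":0,"wy":0,"wz":0}])

```text
t: 9.7
eef_pos: [0.5941, 0.0212, 0.0433]
tool_rot: [0.0, 1.0, 0.012, -0.0]
contact_force: [0.5, -2.7, -1.3]
gripper_width: -0.001
grasp_force: 1.5
```

Emit:
drive_tool(increments=[{"claw":0,"dx":0,"dy":-0.002,"dz":0,"wx":0,"wy":0,"wz":0}])

```text
t: 9.82
eef_pos: [0.594, 0.0235, 0.0433]
tool_rot: [-0.0, 1.0, 0.012, -0.0]
contact_force: [0.4, -0.4, -0.7]
gripper_width: 0.001
grasp_force: 0.0
```

Emit:
drive_tool(increments=[{"claw":0,"dx":0,"dy":-0.001,"dz":0,"wx":0,"wy":0,"wz":0}])

```text
t: 9.95
eef_pos: [0.5941, 0.0243, 0.0434]
tool_rot: [0.0, 1.0, 0.012, 0.0]
contact_force: [-0.6, -4.1, -0.6]
gripper_width: -0.001
grasp_force: 1.7
```

Emit:
drive_tool(increments=[{"claw":0,"dx":0,"dy":-0.001,"dz":0,"wx":0,"wy":0,"wz":0}])

```text
t: 10.07
eef_pos: [0.5941, 0.0249, 0.0434]
tool_rot: [0.0, 1.0, 0.012, 0.0]
contact_force: [0.1, -4.6, 0.2]
gripper_width: 0.002
grasp_force: 1.7
```

```bash
python3 - <<'E'
from h import *
o=get_obs();print(o['t'],o['eef_pos'],o['contact_force'])
p,d=read_camera('top');c=calibration('top')
H=hsv(p);org=cv2.inRange(H,(6,150,80),(18,255,255))
b,ce,s=blob(org,(200,150,350,225));v,u=np.nonzero(cv2.erode(b,np.ones((3,3))));D=d[v,u];n=norm(c,np.c_[u,v])
X=(np.c_[n*D[:,None],D]-c['t'])@c['R']
d0=np.load('pics/top0.npy');p0=cv2.imread('pics/top0.png')[:,:,::-1].copy();b0,_,_=blob(cv2.inRange(hsv(p0),(6,150,80),(18,255,255)),(265,150,350,225))
v,u=np.nonzero(cv2.erode(b0,np.ones((3,3))));D=d0[v,u];n=norm(c,np.c_[u,v]);X0=(np.c_[n*D[:,None],D]-c['t'])@c['R']
print('z med',np.median(X0[:,2]),np.median(X[:,2]))
for Q in(X0,X):
    A=np.c_[Q[:,:2]-np.median(Q[:,:2],0),np.ones(len(Q))];print('plane',np.linalg.lstsq(A,Q[:,2],rcond=None)[0])
cv2.imwrite('pics/top2.png',cv2.resize(p[140:240,190:370,::-1],None,fx=4.4,fy=4.4,interpolation=2))
E
```

```text
10.075 [0.59410254 0.02491925 0.04337327] [ 0.13723258 -4.63336731  0.24512382]
z med 0.03994185651511639 0.033914941093349936
plane [-0.69474244  0.16913288  0.04288878]
plane [-0.77620948 -0.49595608  0.04584583]
```

View pics/top2.png

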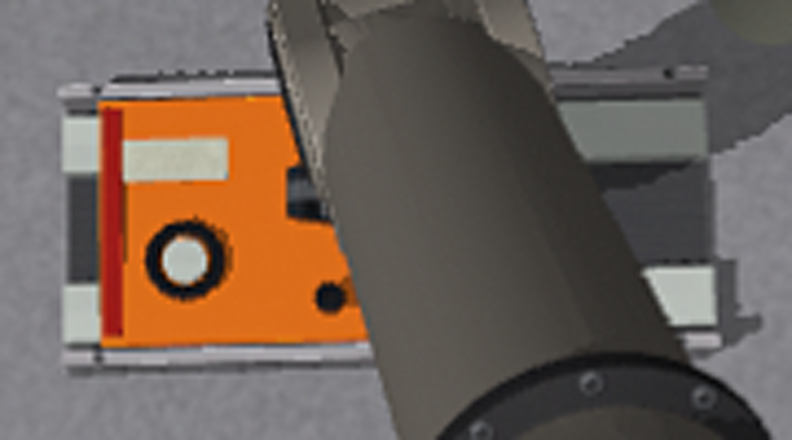

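The plate has dropped 6 mm (top now at 33.9 mm), and the ring is still round its boss at crop (186,260). I back the finger off, lift it and check that the plate is level.

Emit:
drive_tool(increments=[{"claw":0,"dx":0,"dy":0.003,"dz":0,"wx":0,"wy":0,"wz":0},{"claw":0,"dx":0,"dy":0.01,"dz":0,"wx":0,"wy":0,"wz":0},{"claw":0,"dx":0,"dy":0.02,"dz":0,"wx":0,"wy":0,"wz":0},{"claw":0,"dx":0,"dy":0.03,"dz":0,"wx":0,"wy":0,"wz":0},{"claw":0,"dx":0,"dy":0,"dz":-0.03,"wx":0,"wy":0,"wz":0},{"claw":0,"dx":0,"dy":0,"dz":-0.03,"wx":0,"wy":0,"wz":0},{"claw":0,"dx":0,"dy":0,"dz":-0.03,"wx":0,"wy":0,"wz":0},{"claw":0,"dx":0,"dy":0,"dz":-0.03,"wx":0,"wy":0,"wz":0},{"claw":0,"dx":-0.02,"dy":0.04,"dz":0,"wx":0,"wy":0,"wz":0},{"claw":0,"dx":-0.02,"dy":0.04,"dz":0,"wx":0,"wy":0,"wz":0},{"claw":0,"dx":-0.02,"dy":0.04,"dz":0,"wx":0,"wy":0,"wz":0},{"claw":0,"dx":-0.02,"dy":0.04,"dz":0,"wx":0,"wy":0,"wz":0},{"claw":0,"dx":-0.02,"dy":0.04,"dz":0,"wx":0,"wy":0,"wz":0},{"claw":0,"dx":0,"dy":0.035,"dz":0,"wx":0,"wy":0,"wz":0},{"claw":0,"dx":0,"dy":0,"dz":0,"wx":0,"wy":0,"wz":0}])

```text
t: 12.0
eef_pos: [0.4993, -0.28, 0.1634]
tool_rot: [0.001, 1.0, 0.008, -0.0]
contact_force: [0.2, 0.8, -0.4]
gripper_width: 0.001
grasp_force: 0.0
```

```bash
python3 - <<'E'
from h import *
o=get_obs();print(o['t'],o['eef_pos'],o['tool_rot'],o['contact_force']);pose=np.r_[o['eef_pos'],o['tool_rot']]
pw,dw=read_camera('wrist');cw=wcal(pose)
g=cv2.inRange(hsv(pw),(45,80,40),(85,255,255));b,ce,s=blob(g,(0,0,560,420));print('green wrist',s,onplane(cw,[ce],.022).round(4))
p,d=read_camera('top');c=calibration('top')
org=cv2.inRange(hsv(p),(6,150,80),(18,255,255));b,ce,s=blob(org,(200,150,350,225))
r=cv2.boxPoints(cv2.minAreaRect(cv2.findContours(b,0,2)[0][0]));P=onplane(c,r,.034);print(P.round(4).tolist(),'centre',P.mean(0).round(4))
for q in P:  # heights near corners (20 mm inside)
    m=P.mean(0);t=q+(m-q)*.2;k=c['R']@t+c['t'];uv=cv2.projectPoints(k.reshape(1,3),np.zeros(3),np.zeros(3),c['intrinsics'],np.array([c['k1'],0,0,0,0]))[0].ravel().round().astype(int)
    vs=[]
    for i in range(-3,4):
        for j in range(-3,4):
            uu,vv=uv[0]+i,uv[1]+j;n=norm(c,[(uu,vv)])[0];D=d[vv,uu];vs.append((c['R'].T@(np.r_[n*D,D]-c['t']))[2])
    print(t[:2].round(3),'z',np.median(vs).round(4))
q=np.hstack([cv2.resize(p[140:240,190:370],None,fx=2.2,fy=2.2),cv2.resize(pw[:220*1,100:500],(396,220))]);cv2.imwrite('pics/chk.png',q[:,:,::-1])
cv2.imwrite('pics/wr2.png',pw[:,:,::-1])
E
```

```text
12.0 [ 0.49927294 -0.28003731  0.16340784] [ 9.51326356e-04  9.99966434e-01  8.13785282e-03 -2.00234289e-05] [ 0.18878526  0.8174258  -0.35814391]
green wrist [292 200  29  29 670] [[ 0.4907 -0.3005  0.022 ]]
[[0.6564, 0.193, 0.034], [0.659, 0.0406, 0.034], [0.5289, 0.0378, 0.034], [0.5258, 0.1876, 0.034]] centre [0.5925 0.1147 0.034 ]
[0.644 0.177] z 0.034
[0.646 0.055] z 0.0343
[0.542 0.053] z 0.0341
[0.539 0.173] z 0.0355
```

View pics/chk.png

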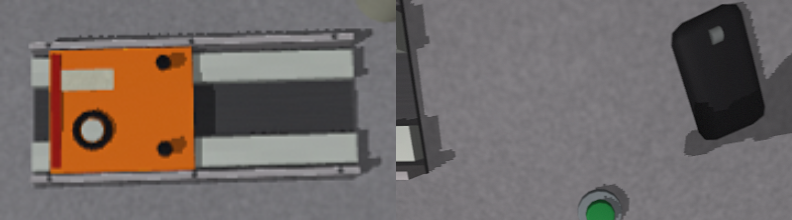

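The plate is seated level, its centre within 1 mm of home, and the ring is in place. Now the green button at (0.4907, -0.3005).

Emit:
drive_tool(increments=[{"claw":0,"dx":-0.0088,"dy":0.0204,"dz":0,"wx":0,"wy":0,"wz":0},{"claw":0,"dx":0,"dy":0,"dz":0.03,"wx":0,"wy":0,"wz":0},{"claw":0,"dx":0,"dy":0,"dz":0.03,"wx":0,"wy":0,"wz":0},{"claw":0,"dx":0,"dy":0,"dz":0.03,"wx":0,"wy":0,"wz":0},{"claw":0,"dx":0,"dy":0,"dz":0.016,"wx":0,"wy":0,"wz":0},{"claw":0,"dx":0,"dy":0,"dz":0,"wx":0,"wy":0,"wz":0}])

```text
t: 12.85
eef_pos: [0.4923, -0.2947, 0.0565]
tool_rot: [-0.001, 1.0, 0.012, -0.001]
contact_force: [0.0, -0.1, 0.1]
gripper_width: 0.002
grasp_force: 0.0
```

Emit:
drive_tool(increments=[{"claw":0,"dx":-0.0017,"dy":0.0058,"dz":0,"wx":0,"wy":0,"wz":0},{"claw":0,"dx":0,"dy":0,"dz":0.004,"wx":0,"wy":0,"wz":0},{"claw":0,"dx":0,"dy":0,"dz":0.004,"wx":0,"wy":0,"wz":0},{"claw":0,"dx":0,"dy":0,"dz":0.002,"wx":0,"wy":0,"wz":0},{"claw":0,"dx":0,"dy":0,"dz":0,"wx":0,"wy":0,"wz":0}])

```text
t: 13.48
eef_pos: [0.4911, -0.3014, 0.0473]
tool_rot: [-0.0, 1.0, 0.012, -0.0]
contact_force: [-0.2, -0.6, -0.3]
gripper_width: -0.0
grasp_force: 0.0
```

Emit:
drive_tool(increments=[{"claw":0,"dx":0,"dy":0,"dz":0.0015,"wx":0,"wy":0,"wz":0},{"claw":0,"dx":0,"dy":0,"dz":0.0015,"wx":0,"wy":0,"wz":0}])

```text
t: 13.72
eef_pos: [0.4912, -0.3015, 0.0444]
tool_rot: [0.0, 1.0, 0.012, 0.0]
contact_force: [-0.3, 0.1, 2.8]
gripper_width: 0.001
grasp_force: 1.5
```

Emit:
drive_tool(increments=[{"claw":0,"dx":0,"dy":0,"dz":0.0015,"wx":0,"wy":0,"wz":0},{"claw":0,"dx":0,"dy":0,"dz":0.0015,"wx":0,"wy":0,"wz":0}])

```text
t: 13.98
eef_pos: [0.4912, -0.3015, 0.0414]
tool_rot: [-0.0, 1.0, 0.012, 0.0]
contact_force: [-1.2, 1.2, 5.3]
gripper_width: -0.002
grasp_force: 2.3
```

Emit:
drive_tool(increments=[{"claw":0,"dx":0,"dy":0,"dz":0.001,"wx":0,"wy":0,"wz":0}])

```text
t: 14.1
eef_pos: [0.4913, -0.3015, 0.0409]
tool_rot: [0.0, 1.0, 0.012, 0.0]
contact_force: [-4.0, 2.7, 16.0]
gripper_width: -0.003
grasp_force: 8.3
```

It has bottomed: the force jumped from 5 to 16 N with no more travel. I hold briefly, then release and move clear.

Emit:
drive_tool(increments=[{"claw":0,"dx":0,"dy":0,"dz":0,"wx":0,"wy":0,"wz":0},{"claw":0,"dx":0,"dy":0,"dz":0,"wx":0,"wy":0,"wz":0}])

```text
t: 14.35
eef_pos: [0.4912, -0.3016, 0.041]
tool_rot: [0.0, 1.0, 0.012, 0.0]
contact_force: [-2.3, 2.1, 10.7]
gripper_width: 0.003
grasp_force: 5.4
```

Emit:
drive_tool(increments=[{"claw":0,"dx":0,"dy":0,"dz":-0.005,"wx":0,"wy":0,"wz":0},{"claw":0,"dx":0,"dy":0,"dz":-0.015,"wx":0,"wy":0,"wz":0},{"claw":0,"dx":0,"dy":0,"dz":-0.03,"wx":0,"wy":0,"wz":0},{"claw":0,"dx":0,"dy":0,"dz":-0.03,"wx":0,"wy":0,"wz":0},{"claw":0,"dx":0,"dy":0,"dz":-0.03,"wx":0,"wy":0,"wz":0},{"claw":0,"dx":0,"dy":0,"dz":0,"wx":0,"wy":0,"wz":0},{"claw":0,"dx":0,"dy":0,"dz":0,"wx":0,"wy":0,"wz":0}])

```text
t: 15.22
eef_pos: [0.4907, -0.3014, 0.1501]
tool_rot: [-0.0, 1.0, 0.012, -0.0]
contact_force: [0.8, -0.0, -0.2]
gripper_width: 0.002
grasp_force: 0.0
```

```bash
python3 - <<'E'
from h import *
p,d=read_camera('top');c=calibration('top')
org=cv2.inRange(hsv(p),(6,150,80),(18,255,255));b,ce,s=blob(org,(200,150,350,225))
r=cv2.boxPoints(cv2.minAreaRect(cv2.findContours(b,0,2)[0][0]));print(onplane(c,r,.034).mean(0).round(4))
o=get_obs();print(o['t'],o['eef_pos'],o['contact_force']);print(hand_in())
E
```

```text
[0.5925 0.1147 0.034 ]
15.275 [ 0.49043977 -0.30125964  0.14959267] [ 0.49121226  0.63584592 -0.20865915]
the job is handed in; nothing more can be done
None
```

The plate is seated level in its notches with the lens ring in place; I then pressed the green button to the bottom, backed the arm clear and handed the job in at 15.3 s (the hand-in returned no verdict).

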